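# Unlock the parts-jar carousel and hold the drum-key jar at the front

## Robot

A 6-joint arm with a two-finger parallel gripper is mounted at the origin on the work surface. World frame = base frame: x ahead of the robot, y to its left, z up, the work surface at z = 0. Lengths are in m, angles in rad, forces in N, time in s.
With the tool pointing down it reaches from about 0.35 to 0.975 m from the base axis. Payload 4.9 kg.
Tool frame: the origin (TCP) lies at the very end of the fingers, on their centre line; the grasp point (between the pads) lies 19 mm behind it; z points along the fingers, y is the line along which they close (so a half turn about z gives the same grasp; the last joint's range is limited). The gripper opens to 85 mm and grips with 20 to 120 N. Pads are 22 mm wide; open, the fingers measure 114 mm over their backs; the gripper's body (76 mm by 85 mm) begins 54 mm behind the grasp point. The pads swing forward as they close: fully open they stand 13 mm farther back than shut.
Start: joints at [1.167, 0.053, 1.613, -0, 1.476, -0.119], TCP at [0.176, 0.6, 0.231] pointing down, gripper open.
Joint ranges: [-3.01, 3.01], [-1.01, 2.22], [0.06, 2.58], [-1.02, 4.17], [0.09, 2.62], [-3.14, 3.14]. Speed limits (rad/s): [2.57, 2.57, 3.14, 3.14, 3.14, 3.14].

## Interface

Orientations are given as a rotation vector (axis times angle).
In Python, from station import * gives the robot as it stands.
- The arm moves only by the shell command python3 -m crank 'ROWS' [OPENING] [FORCE]. ROWS is JSON, a list of rows, each an object with "offset": the shift along the tool's x, y, z in m, a list of three; "twist": the turn, a rotation vector about the tool's x, y, z in degrees, a list of three. In form: [{"offset": [x, y, z], "twist": [rx, ry, rz]}, ...]. A call has 1 to 20 rows; each row is the pose to reach, as a shift and turn from the pose commanded when the call began, along the tool's axes at that moment; what a row does not reach only later rows make up. A row lasts 1/8 s, in which the tool goes at most 62.5 mm and 10.7 degrees, less where a joint would pass 70% of its speed; a pose out of reach is approached as far as the arm can. A call with a gripper value outside its range is refused whole. OPENING is the opening, from 0 (shut) to 1 (fully open), set as the call begins (- or left out, the last holds). The fingers move at their own pace and stop on an object; FORCE is the grip in N (left out, the last holds). Time passes only in rows, so rows that repeat a pose let the fingers close. It gives the time, the measured TCP pose, the force, the opening and the grip force at its end, in the units of the state.
- get_obs(): the state, without advancing time (a new reading comes with each control period).
- get_image(name): name is "side" or "top" or "wrist"; returns the picture (480x640x3 uint8, red, green, blue); there is no depth.
- get_calibration(name): a dict with "intrinsics" (3x3 intrinsics, pixels), "k1" (the pictures are not rectified: a ray, as slopes to the right and down, at radius r is drawn at 1 + k1 r^2 times it, then the intrinsics apply), "world_from_camera" (4x4, takes a point from camera to world coordinates); the wrist camera has in their place "tool_from_camera" (4x4, takes a point from camera to tool coordinates, whose origin is the TCP and whose axes are the flange's). Camera axes: x right, y up, looking along -z (the intrinsics and any distortion apply to the point x, -y, -z); pixel columns grow to the right and rows downward; lengths in m; the calibration is good to about 2 mm. A picture is of the moment at which its call begins: read the wrist's pose just before it. get_calibration takes no time and is no camera call.
- finish_job(): hands the job in; it is judged then, once.
Trained networks look in the newest picture that a camera, given by its name, has taken for a name from the list of things; names that differ only in an ending like _2 or _b are one class to them, and where a whole thing is asked for, a point or a joint stands for the part that bears it (a point fixed in the world has none). Each returns a list of dicts, best first, with "confidence" (0 to 1); they miss things now and then, are a little off and sometimes report something else, mostly with a low value. They report only what shows in the picture. A call takes as long as a camera call. They do not tell look-alikes from the thing itself.
- cut_out(query, camera): "region" (480x640 bool, what is visible of it) and "rect" ([centre column, centre row, width, height] in pixels, round what is visible of it).
The state is a dict: "t": time; "q": joint angles; "dq": joint speeds; "effort": joint torques, N m; "tool_pos": TCP position; "tool_rot": TCP orientation; "contact_force": force on the tool from outside, world axes, zero at the start; "wrist_torque": the same for the moment, N m; "opening": finger opening in m; "grip_force": force on a finger pad.
Only numpy, scipy, OpenCV 4.12 (cv2) and the standard library are available. Lean on these libraries where they do the work, as an engineer would, in place of code of your own. Each camera call takes 0.05 s, during which the arm holds its last target. There are 200 camera calls.

## Task

Free the jar carousel by swinging its steel travel-latch lever a quarter turn to its open stop. Then turn the carousel until the jar with the T-shaped drum key standing on its lid is squarely at the front, in line with the round-ended tongue of the base board, and finish while gripping the wooden handle on top, holding the carousel still there so that the jar can be taken out. Leave the latch open, all jars upright in their seats and the things on the desk where they are.

Things in the scene. Friction and masses are not known exactly. Their poses are not given: they have to be found in the camera images.
- base: Plywood base board of the carousel, screwed to the desk, 290 mm (x) by 330 mm (y, from -145 to +185), 18 mm thick; a round-ended tongue 90 mm wide sticks out at the front to 245 mm from the origin. Origin: on the desk, under the spindle; its x axis points to the back, so the tongue and the front are at -x; y points to the latch side; z up.
- front_place (a point): Fixed point of the base, 85 mm from the spindle straight towards the tongue, 41 mm above the desk (turntable top): where the middle of the wanted jar's underside must come.
- hub (a point): Fixed point on the upright spindle, at the turntable's top, 41 mm above the desk. The wooden turntable is 236 mm across; five ring collars, 65 mm across and 12 mm high, seat the jars 85 mm from the spindle, 72 degrees apart. A 20 mm steel post rises from its middle to the handle. Turntable and jars turn freely (about 0.03 N m of friction) either way and any number of turns once the latch is open; it stays where it is left.
- carousel (a joint): Angle of the turntable about the spindle in rad, counter-clockwise seen from above positive, 0 as locked for travel. While the latch is shut its cam blocks the turntable within about 5 degrees.
- handle: Dark wooden bar on top of the post, turns with the turntable: 110 mm long (its x axis), 18 mm thick (y), 28 mm high; origin at its centre, which is on the spindle axis 195 mm above the desk. Nothing else stands within 25 mm below its underside but the post.
- latch (a joint): Angle of the latch lever about its upright pivot in rad: near 0 shut (lever points straight away from the spindle), 1.571 open stop (lever lies parallel to the board's side, pointing to the front). It opens counter-clockwise seen from above; it stays where it is left and needs about 1 N at the knob.
- latch_pivot (a point): Fixed point on the latch's upright pivot axis, 159 mm from the spindle on the board's +y side, 48 mm above the desk.
- latch_knob (a point): Point on the axis of the upright black finger knob at the end of the lever, 65 mm from the pivot, 72 mm above the desk. The knob is a cylinder 20 mm in diameter, from 48 to 90 mm above the desk, standing on the flat steel lever bar.
- jar_key: The wanted jar: clear, 54 mm in diameter, steel lid 55 mm in diameter, 76 mm high, with a steel drum key (upright shank and 45 mm cross-bar, a T, top 35 mm above the lid) standing on its lid; loose in a collar of the turntable. Origin: middle of its underside, on the turntable 41 mm above the desk when seated. All five jars have the same glass and lid.
- jar_felt: Jar of the same size with a flat felt disc, 30 mm across, on its lid. Origin: middle of its underside.
- jar_pick: Jar of the same size with a flat plectrum on its lid. Origin: middle of its underside.
- jar_cork: Jar of the same size with a cork stub, 16 mm across and 10 mm high, on its lid. Origin: middle of its underside.
- jar_foot: Jar of the same size with a rubber foot, 26 mm across and 8 mm high, on its lid. Origin: middle of its underside.
- mug: Bystander: white mug, 80 mm across, 92 mm high, handle at +y. Origin: middle of its underside.
- pedal: Bystander: metal guitar pedal lying on the desk, 112 x 64 x 34 mm plus knobs to 48 mm. Origin: middle of its underside.
- tuner: Bystander: flat black tuner box lying on the desk, 62 x 105 x 18 mm. Origin: middle of its underside.
Mind the look-alikes: they are no part of the job. Leave any green look-alike of the jar_key alone. What is shaped like the jar_foot but orange or yellow is not meant.

How it is judged:
On the way:
1. the latch lever is swung to its open stop (value of joint latch above 1.4 rad), for 0.2 s.
At the end, for the whole second after the job is handed in: The drum-key jar stands within 14 mm of the front place, the fingers grip the wooden handle (more than 3 N) and the carousel is still (under 0.05 rad/s), held by nothing but the gripper: the latch is still open (over 1.35 rad). All five jars are upright (within 0.15 rad) in their seats (horizontal distance between jar_key and front_place below 0.014 m and contact force between the fingers and handle above 3 N and velocity of joint carousel between -0.05 and 0.05 rad/s and value of joint latch above 1.35 rad and angle between each of jar_key, jar_felt, jar_pick, jar_cork, jar_foot's own z axis and vertical below 0.15 rad and height (world z) of jar_key between 0.035 and 0.05 m and horizontal distance between each of jar_key, jar_felt, jar_pick, jar_cork, jar_foot and hub below 0.092 m and height (world z) of jar_felt between 0.035 and 0.05 m and height (world z) of jar_pick between 0.035 and 0.05 m and height (world z) of jar_cork between 0.035 and 0.05 m and height (world z) of jar_foot between 0.035 and 0.05 m); the arm keeps its last pose, push and grip.
It fails at once if a jar is tipped or lifted out of its seat (angle between any of jar_key, jar_felt, jar_pick, jar_cork, jar_foot's own z axis and vertical above 0.3 rad or height (world z) of any of jar_key, jar_felt, jar_pick, jar_cork, jar_foot above 0.056 m).
It fails at once if the mug, the pedal or the tuner is moved by more than 30 mm (distance of any of mug, pedal, tuner from where it was at the start of the episode above 0.03 m).
It also fails if it takes over 72 s, if anything falls off the work surface, if the arm or the gripper's body presses on something with over 40 N, if the wrist force passes 120 N, or if a joint passes its speed limit or range.

## Working session

There is one attempt and no reset: what is moved stays moved. The work goes in short steps, Python scripts to look and compute and a shell command to move; the robot and the scene stay as the last step left them, time stands still between calls to the robot, and variables do not carry over. Pictures are saved under pics/ and viewed, at most 10 in all, crops included, and the job is handed in when it is done.

```bash
mkdir -p pics; cat > h.py <<'E'
from station import *
import numpy as np, cv2
from scipy.spatial.transform import Rotation as R
def cam(name,obs=None):
    c=get_calibration(name); K=np.array(c["intrinsics"])
    if "world_from_camera" in c: T=np.array(c["world_from_camera"])
    else:
        o=obs or get_obs(); W=np.eye(4); W[:3,:3]=R.from_rotvec(o["tool_rot"]).as_matrix(); W[:3,3]=o["tool_pos"]
        T=W@np.array(c["tool_from_camera"])
    return K,c["k1"],T
def pix2z(cm,uv,z):
    K,k1,T=cm
    p=cv2.undistortPoints(np.array([[uv]],float),K,np.array([k1,0,0,0.]))[0,0]
    d=T[:3,:3]@np.array([p[0],-p[1],-1]); o=T[:3,3]
    return o+d*(z-o[2])/d[2]
def w2pix(cm,X):
    K,k1,T=cm
    q=T[:3,:3].T@(np.array(X)-T[:3,3]); s=np.array([q[0],-q[1]])/-q[2]; s=s*(1+k1*(s@s))
    return (K@np.array([*s,1]))[:2]
E
python3 - <<'E'
from h import *
o=get_obs(); print(o)
for n in("side","top"):
    im=get_image(n); cv2.imwrite(f"pics/{n}0.png",im[:,:,::-1])
    cm=cam(n); print(n,cm[2].round(3).tolist(),cm[0][0,0],cm[1])
    for q in("jar_key","handle","latch_knob","latch","base","mug","pedal","tuner","jar_foot"):
        for r in cut_out(q,n)[:6]: print(q,round(r["confidence"],2),np.round(r["rect"],0), pix2z(cm,r["rect"][:2],{"handle":.209,"latch_knob":.09}.get(q,.117 if 'jar' in q else .02)).round(3))
E
```

```text
{'t': 0.0, 'q': array([ 1.16702048e+00,  5.33697319e-02,  1.61429779e+00,  4.36005808e-07,
        1.47599966e+00, -1.18993848e-01]), 'dq': array([-1.23873167e-03,  1.29963030e-03, -9.28961591e-04, -1.56425379e-03,
        2.10141204e-04, -4.94385067e-05]), 'effort': array([ 8.64431295e-04, -3.93697894e+01, -3.70169377e+01, -1.60020204e-04,
        7.49001105e-03,  1.45342426e-06]), 'tool_pos': array([0.17534126, 0.59924953, 0.23005278]), 'tool_rot': array([-0.44574812, -3.10926557,  0.00314725]), 'contact_force': array([-0.29043414, -0.58003302, -0.16009311]), 'wrist_torque': array([ 0.01107514,  0.02765643, -0.01229335]), 'grip_force': 0.0, 'opening': 0.08497483584522858}
side [[-0.817, 0.432, -0.382, 0.224], [-0.576, -0.619, 0.534, 0.498], [-0.006, 0.656, 0.754, 0.83], [0.0, 0.0, 0.0, 1.0]] 492.5155126707271 -0.0934499017158589
jar_key 0.83 [340. 290.  33.  47.] [0.499 0.076 0.117]
jar_key 0.79 [394. 375.  34.  52.] [0.339 0.161 0.117]
handle 0.79 [329. 218.  55.  37.] [0.565 0.014 0.209]
handle 0.29 [267. 329.  48.  39.] [0.511 0.247 0.209]
latch_knob 0.9 [265. 330.  50.  41.] [0
[... 845 characters left out ...]
219. 355.  36.  30.] [0.364 0.2   0.117]
jar_key 0.6 [264. 358.  33.  32.] [0.356 0.116 0.117]
handle 0.82 [322. 231.  11.  63.] [0.573 0.002 0.209]
latch_knob 0.82 [236. 246.  55.  17.] [0.574 0.172 0.09 ]
latch_knob 0.17 [282. 228.  32.  34.] [0.607 0.082 0.09 ]
latch 0.64 [236. 243.  56.  19.] [0.593 0.185 0.02 ]
base 0.91 [299. 273. 186. 194.] [0.526 0.053 0.02 ]
mug 0.72 [448. 306.  57.  41.] [ 0.447 -0.253  0.02 ]
pedal 0.93 [445. 223.  32.  52.] [ 0.624 -0.258  0.02 ]
tuner 0.89 [198. 223.  54.  30.] [0.639 0.267 0.02 ]
jar_foot 0.93 [282. 229.  33.  33.] [0.6   0.079 0.117]
jar_foot 0.75 [194. 289.  37.  32.] [0.487 0.249 0.117]
jar_foot 0.61 [264. 150.  26.  33.] [0.761 0.115 0.117]
```

```bash
ls; ls pics
```

```text
h.py
pics
side0.png
top0.png
```

```bash
python3 -c "
import cv2
t=cv2.imread('pics/top0.png');s=cv2.imread('pics/side0.png')
cv2.imwrite('pics/t1.png',cv2.resize(t[110:410,150:550],(800,600),interpolation=3))
cv2.imwrite('pics/s1.png',cv2.resize(s[170:470,140:540],(800,600),interpolation=3))"
```

```text
(no output)
```

View pics/t1.png

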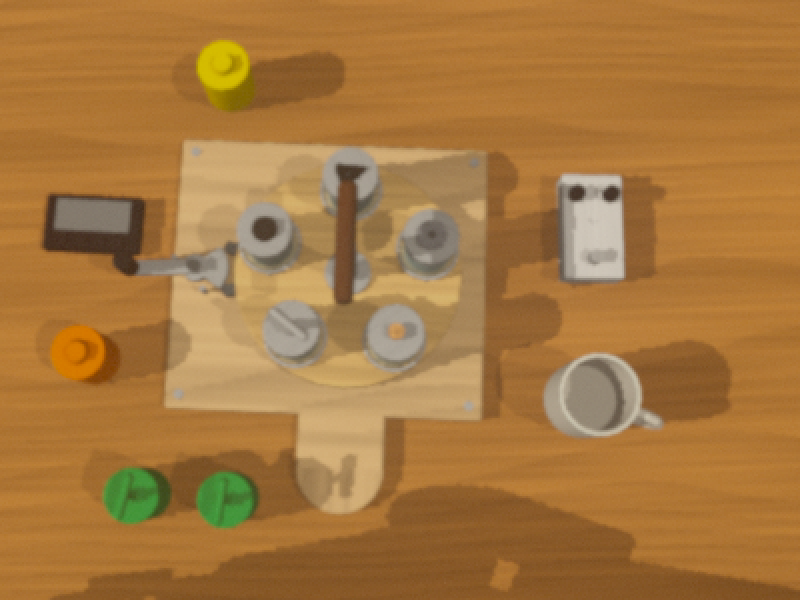

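View pics/s1.png

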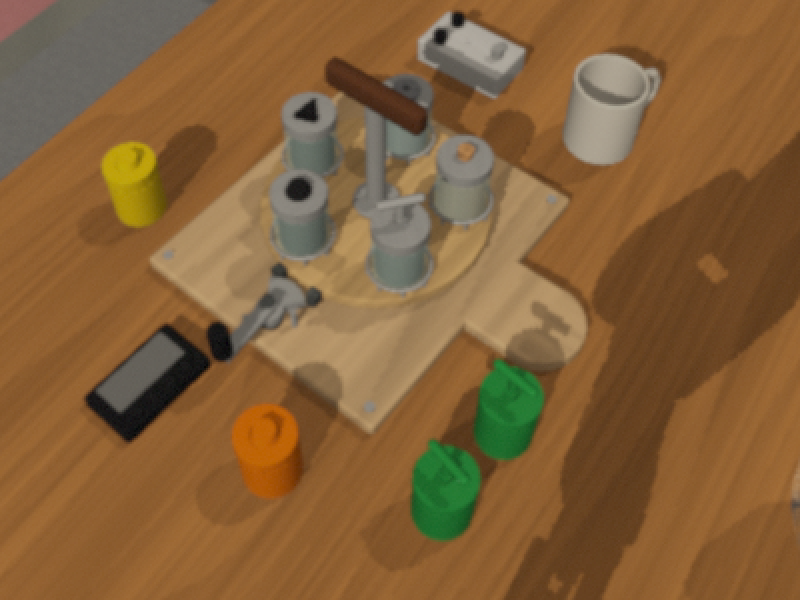

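Both crops show the same layout. The steel jar with the T key is at crop (293,330) in the top view, full-image pixel about (296,275), and at full-image pixel about (340,290) in the side view. The look-alikes are the two green T-jars, at top pixels (217,357) and (263,360), and the orange and yellow foot-jars off the board. The wanted jar is the steel one because it is the one on the turntable. The latch knob is at top pixel (213,241), and the lever points to +y.

```bash
cat > fit.py <<'E'
from h import *
from scipy.optimize import least_squares
T=cam("top");S=cam("side")
top={(145,185):(183,140),(145,-145):(487,152),(-145,-145):(481,420),(-145,185):(165,407),(-245,0):(340,513)}
side={(145,185):(152,262),(-145,-145):(568,200),(-145,185):(371,432)}
P=[(T,k,(150+v[0]/2,110+v[1]/2)) for k,v in top.items()]+[(S,k,(140+v[0]/2,170+v[1]/2)) for k,v in side.items()]
def b2w(p,b): c,s=np.cos(p[2]),np.sin(p[2]); return np.array([p[0]+c*b[0]-s*b[1],p[1]+s*b[0]+c*b[1],b[2]])
f=lambda p:np.concatenate([w2pix(c,b2w(p,(k[0]/1e3,k[1]/1e3,.018)))-u for c,k,u in P])
r=least_squares(f,[.57,.01,0],loss="soft_l1")
p=r.x
E
python3 - <<'E'
from fit import *
print(p,np.degrees(p[2]),f(p).reshape(-1,2).round(1).tolist())
for n,c in(("top",T),("side",S)):
    print(n,"knob top pix",w2pix(c,b2w(p,(0,.224,.09))),"pivot",w2pix(c,b2w(p,(0,.159,.048))),"handle top",w2pix(c,b2w(p,(0,0,.209))))
print("knob",b2w(p,(0,.224,.072)),"pivot",b2w(p,(0,.159,.05)))
# key jar lid centre, top crop (293,330)->lid z .117
for c,u in((T,(150+293/2,110+331/2)),(S,(140+400/2,170+224/2))):
    X=pix2z(c,u,.117); d=X[:2]-p[:2]; print("key lid",X,np.hypot(*d),"angle to front deg",(np.degrees(p[2]+np.pi-np.arctan2(d[1],d[0]))+180)%360-180)
for n,c in(("top",T),("side",S)):
    get_image(n); m=cut_out("handle",n)[0]["region"]; 
    v,u=np.nonzero(m); q=cv2.minAreaRect(np.c_[u,v].astype(np.float32)); 
    ends=cv2.fitLine(np.c_[u,v].astype(np.float32),2,0,.01,.01).ravel()
    a=pix2z(c,ends[2:]-ends[:2]*20,.2);b=pix2z(c,ends[2:]+ends[:2]*20,.2); print("handle",ends[2:],pix2z(c,ends[2:],.2),"yaw",np.degrees(np.arctan2(*(b-a)[1::-1])))
    m=cut_out("latch_knob",n)[0]; print(m["confidence"],m["rect"])
o=get_obs();print("tool axes",R.from_rotvec(o["tool_rot"]).as_matrix().round(3).tolist())
E
```

```text
[ 0.57613097  0.00186729 -0.06591687] -3.77675854156625 [[-0.9, -0.6], [-0.2, -1.0], [0.4, 0.6], [-1.6, 0.8], [-1.6, 1.0], [-2.4, -3.2], [1.7, -2.3], [0.8, -2.3]]
top knob top pix [209.8430421  238.00804818] pivot [245.77146148 243.13584797] handle top [321.8376268  229.71317972]
side knob top pix [246.40041881 332.5605975 ] pivot [274.17454518 320.40475323] handle top [327.71010666 211.30228535]
knob [0.59088566 0.22538083 0.072     ] pivot [0.58660416 0.16052199 0.05      ]
key lid [0.50829004 0.05311026 0.117     ] 0.08501901453558541 angle to front deg 33.288451039983784
key lid [0.50868823 0.06031037 0.117     ] 0.08924189596119618 angle to front deg 37.13408589309137
handle [321.82986 230.74478] [0.57618641 0.00202444 0.2       ] yaw -3.645202939929217
0.71 [237.6, 244.2, 57.1, 21.5]
handle [327.77344 217.85628] [0.57183687 0.0078522  0.2       ] yaw 175.61191148069813
0.78 [264.8, 330.6, 48.7, 42.8]
tool axes [[-0.96, 0.281, -0.0], [0.281, 0.96, -0.0], [0.0, -0.0, -1.0]]
```

```bash
python3 -m crank '[{"offset":[-0.05,-0.025,0],"twist":[0,0,8]},{"offset":[-0.10,-0.05,0],"twist":[0,0,16]},{"offset":[-0.15,-0.074,0],"twist":[0,0,24]},{"offset":[-0.20,-0.098,0],"twist":[0,0,32]},{"offset":[-0.25,-0.123,0],"twist":[0,0,40]},{"offset":[-0.30,-0.148,0],"twist":[0,0,48]},{"offset":[-0.35,-0.172,0],"twist":[0,0,56]},{"offset":[-0.40,-0.197,0],"twist":[0,0,64]},{"offset":[-0.45,-0.222,0],"twist":[0,0,72]},{"offset":[-0.501,-0.247,0],"twist":[0,0,77.5]},{"offset":[-0.501,-0.247,0],"twist":[0,0,77.5]},{"offset":[-0.501,-0.247,0],"twist":[0,0,77.5]},{"offset":[-0.501,-0.247,0],"twist":[0,0,77.5]}]'
python3 - <<'E'
from fit import *
o=get_obs();c=cam("wrist",o);im=get_image("wrist");cv2.imwrite("pics/w1.png",im[:,:,::-1])
print(o["t"],o["tool_pos"],o["q"],R.from_rotvec(o["tool_rot"]).as_matrix().round(3).tolist(),c[2].round(3).tolist())
print(w2pix(c,b2w(p,(0,.224,.09))),w2pix(c,b2w(p,(0,.159,.048))))
for q in("latch_knob","latch","base"):
    for r in cut_out(q,"wrist"):print(q,r["confidence"],r["rect"])
E
```

```text
t: 2.92
tool_pos: [0.5862, 0.223, 0.2314]
tool_rot: [-2.292, -2.148, -0.0]
contact_force: [0.4, 0.2, -0.2]
opening: 0.0855
grip_force: 0.0
2.925 [0.58618933 0.22302426 0.23135245] [2.44850925e-01 5.78450115e-02 1.60747067e+00 2.62593851e-04
 1.47637691e+00 3.09631546e-01] [[0.065, 0.998, -0.0], [0.998, -0.065, 0.0], [0.0, -0.0, -1.0]] [[0.998, 0.062, 0.021, 0.592], [-0.066, 0.944, 0.323, 0.306], [-0.0, -0.324, 0.946, 0.373], [0.0, 0.0, 0.0, 1.0]]
[319.24248563 215.71806971] [318.19049851 273.41115222]
latch_knob 0.82 [318.5, 250.3, 42.7, 110.0]
latch 0.87 [321.1, 249.1, 46.4, 112.5]
base 0.67 [284.1, 329.0, 365.7, 270.3]
```

View pics/w1.png

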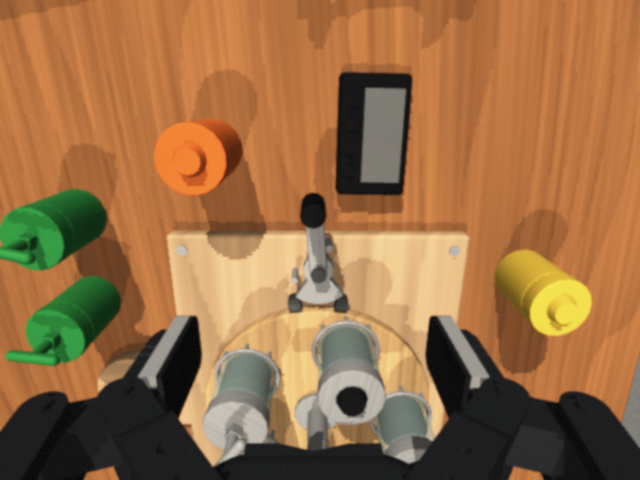

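The wrist view shows the knob at about (312,212), the pivot screw at (319,272) and the board corners at (168,232) and (468,233). The lever already stands a few degrees towards open.

```bash
python3 - <<'E'
from fit import *
c=cam("wrist")
for u in((168,232),(468,233)): print("corner",pix2z(c,u,.018))
print(b2w(p,(-.145,.185,.018)),b2w(p,(.145,.185,.018)))
print("pivot",pix2z(c,(319,272),.055),b2w(p,(0,.159,0)))
for th in(0,2,4,6,8):
    t=np.radians(th); k=lambda r,z:b2w(p,(-r*np.sin(t),.159+r*np.cos(t),z))
    print(th,w2pix(c,k(.065,.09)).round(1),w2pix(c,k(.065,.048)).round(1),w2pix(c,k(.075,.048)).round(1),w2pix(c,k(.055,.09)).round(1),k(.065,.072))
get_image("wrist");m=cut_out("latch_knob","wrist")[0]["region"]
for v in range(195,235,4): u=np.nonzero(m[v])[0]; print(v,u.min() if len(u) else 0,u.max() if len(u) else 0)
im=get_image("wrist");g=im.sum(2)<130
g[:185]=0;g[245:]=0;g[:,:295]=0;g[:,332:]=0;v,u=np.nonzero(g);print(u.min(),u.max(),v.min(),v.max(),u.mean(),v.mean())
E
```

```text
corner [0.44807053 0.19835766 0.018     ]
corner [0.72991301 0.17872738 0.018     ]
[0.44363166 0.19601655 0.018     ] [0.73300186 0.1769145  0.018     ]
pivot [0.58777966 0.16465016 0.055     ] [0.58660416 0.16052199 0.        ]
0 [318.8 215.4] [318.1 201.7] [318.2 189.9] [318.8 228.4] [0.59088566 0.22538083 0.072     ]
2 [315.7 215.5] [315.4 201.8] [315. 190.] [316.2 228.4] [0.58861951 0.22549074 0.072     ]
4 [312.7 215.6] [312.7 201.9] [311.9 190.2] [313.6 228.5] [0.5863509 0.2255215 0.072    ]
6 [309.6 215.9] [310.  202.1] [308.7 190.4] [311.  228.8] [0.58408261 0.22547306 0.072     ]
8 [306.5 216.2] [307.3 202.5] [305.6 190.8] [308.5 229.1] [0.58181738 0.22534549 0.072     ]
195 305 320
199 302 323
203 301 324
207 301 325
211 300 325
215 300 325
219 301 324
223 303 323
227 306 323
231 306 324
300 324 193 226 312.1026392961877 209.683284457478
```

```bash
python3 -m crank '[{"offset":[0.002,0,0.05],"twist":[0,0,0]},{"offset":[0.002,0,0.10],"twist":[0,0,0]},{"offset":[0.002,0,0.14],"twist":[0,0,0]},{"offset":[0.002,0,0.166],"twist":[0,0,0]},{"offset":[0.002,0,0.166],"twist":[0,0,0]},{"offset":[0.002,0,0.166],"twist":[0,0,0]}]' 1 20 && python3 -m crank '[{"offset":[0,0,0],"twist":[0,0,0]},{"offset":[0,0,0],"twist":[0,0,0]},{"offset":[0,0,0],"twist":[0,0,0]},{"offset":[0,0,0],"twist":[0,0,0]},{"offset":[0,0,0],"twist":[0,0,0]},{"offset":[0,0,0],"twist":[0,0,0]},{"offset":[0,0,0],"twist":[0,0,0]},{"offset":[0,0,0],"twist":[0,0,0]}]' 0 20
```

```text
t: 4.03
tool_pos: [0.5881, 0.2243, 0.0668]
tool_rot: [2.293, 2.146, 0.003]
contact_force: [-0.2, 0.2, 0.4]
opening: 0.0853
grip_force: 0.0
t: 5.03
tool_pos: [0.5873, 0.2241, 0.0656]
tool_rot: [2.294, 2.146, 0.001]
contact_force: [-1.3, 0.6, 4.7]
opening: 0.0187
grip_force: 22.2
```

```bash
python3 -m crank '[{"offset":[-0.0013,-0.0101,0],"twist":[0,0,-9]},{"offset":[-0.0042,-0.0199,0],"twist":[0,0,-18]},{"offset":[-0.0086,-0.0291,0],"twist":[0,0,-27]},{"offset":[-0.0144,-0.0375,0],"twist":[0,0,-36]},{"offset":[-0.0214,-0.0449,0],"twist":[0,0,-45]},{"offset":[-0.0214,-0.0449,0],"twist":[0,0,-45]}]'
```

```text
t: 5.78
tool_pos: [0.5416, 0.2055, 0.0657]
tool_rot: [1.3, 2.858, 0.002]
contact_force: [1.3, 0.7, 1.8]
opening: 0.019
grip_force: 22.0
```

```bash
python3 -m crank '[{"offset":[-0.0013,-0.0101,0],"twist":[0,0,-9]},{"offset":[-0.0042,-0.0199,0],"twist":[0,0,-18]},{"offset":[-0.0086,-0.0291,0],"twist":[0,0,-27]},{"offset":[-0.0144,-0.0375,0],"twist":[0,0,-36]},{"offset":[-0.0178,-0.0413,0],"twist":[0,0,-40.5]},{"offset":[-0.0178,-0.0413,0],"twist":[0,0,-40.5]},{"offset":[-0.0178,-0.0413,0],"twist":[0,0,-40.5]}]'
```

```text
t: 6.65
tool_pos: [0.5231, 0.1655, 0.0657]
tool_rot: [0.233, 3.13, 0.001]
contact_force: [4.7, 0.9, 0.0]
opening: 0.0191
grip_force: 21.9
```

```bash
python3 -m crank '[{"offset":[0,0,0],"twist":[0,0,0]},{"offset":[0,0,0],"twist":[0,0,0]},{"offset":[0,0,0],"twist":[0,0,0]},{"offset":[0,0,-0.02],"twist":[0,0,0]},{"offset":[0,0,-0.07],"twist":[0,0,0]},{"offset":[0,0,-0.13],"twist":[0,0,0]},{"offset":[0,0,-0.18],"twist":[0,0,0]},{"offset":[0,0,-0.18],"twist":[0,0,0]},{"offset":[0,0,-0.18],"twist":[0,0,0]}]' 0.5
python3 - <<'E'
from fit import *
o=get_obs();c=cam("wrist",o);im=get_image("wrist")
a=cv2.resize(im,(400,300));t=get_image("top");b=cv2.resize(t[160:310,190:390],(400,300),interpolation=cv2.INTER_CUBIC)
cv2.imwrite("pics/c2.png",np.hstack([a,b])[:,:,::-1])
print(o["tool_pos"],o["q"][[0,5]],R.from_rotvec(o["tool_rot"]).as_matrix().round(3).tolist())
print("pred open knob",w2pix(c,b2w(p,(-.065,.159,.09))),w2pix(T,b2w(p,(-.065,.159,.09))))
for n in("top","wrist"):
    for q in("handle","latch_knob","jar_key"):
        for r in cut_out(q,n)[:3]:print(n,q,r["confidence"],r["rect"])
E
```

```text
t: 7.78
tool_pos: [0.5214, 0.165, 0.246]
tool_rot: [0.228, 3.132, 0.0]
contact_force: [0.2, -0.5, 0.0]
opening: 0.0426
grip_force: 0.0
[0.52143463 0.16502583 0.24599146] [ 0.17043238 -1.25503919] [[-0.989, 0.145, 0.001], [0.145, 0.989, 0.0], [-0.001, 0.0, -1.0]]
pred open knob [313.84925587 214.6708222 ] [240.17620301 271.86650652]
top handle 0.88 [321.9, 231.1, 12.9, 62.5]
top latch_knob 0.72 [316.2, 272.9, 154.4, 189.9]
top latch_knob 0.69 [250.2, 255.7, 20.5, 52.3]
top latch_knob 0.3 [324.3, 201.8, 32.8, 32.6]
top jar_key 0.94 [295.0, 276.8, 25.7, 33.9]
top jar_key 0.93 [263.2, 357.9, 31.8, 34.7]
wrist handle 0.64 [4.5, 361.3, 6.5, 21.2]
wrist handle 0.57 [48.2, 365.6, 81.2, 136.4]
wrist handle 0.19 [231.5, 317.8, 74.2, 82.9]
wrist latch_knob 0.71 [319.1, 247.0, 43.2, 103.4]
wrist jar_key 0.62 [229.4, 22.6, 84.8, 35.7]
wrist jar_key 0.59 [167.5, 221.2, 108.4, 91.9]
wrist jar_key 0.58 [347.9, 14.0, 69.0, 27.3]
```

View pics/c2.png

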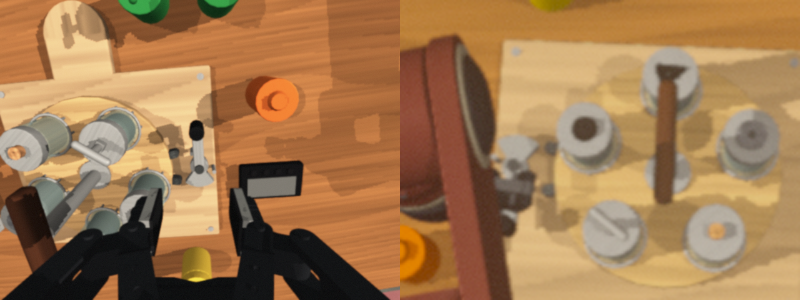

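The left half (wrist view) shows the lever from pivot about (320,280) to knob about (314,206), parallel to the board edge, so the latch is open. The right half (top view) shows all the jars seated and the key jar unmoved. Next I go over the handle.

```bash
python3 - <<'E'
from fit import *
c=cam("wrist");im=get_image("wrist");g=im.sum(2)<130
g[:185]=0;g[245:]=0;g[:,:295]=0;g[:,340:]=0;v,u=np.nonzero(g);print("dark knob",u.min(),u.max(),v.min(),v.max())
for th in(80,84,88,90,92):
    t=np.radians(th);k=lambda r,z:b2w(p,(-r*np.sin(t),.159+r*np.cos(t),z));print(th,w2pix(c,k(.065,.09)).round(1),w2pix(c,k(.065,.048)).round(1),w2pix(c,k(0,.052)).round(1))
E
python3 -m crank '[{"offset":[0,0,-0.03],"twist":[0,0,0]},{"offset":[-0.02,-0.04,-0.03],"twist":[0,0,-2]},{"offset":[-0.04,-0.08,-0.03],"twist":[0,0,-4.6]},{"offset":[-0.06,-0.12,-0.03],"twist":[0,0,-4.6]},{"offset":[-0.0776,-0.1533,-0.03],"twist":[0,0,-4.6]},{"offset":[-0.0776,-0.1533,-0.03],"twist":[0,0,-4.6]},{"offset":[-0.0776,-0.1533,-0.03],"twist":[0,0,-4.6]},{"offset":[-0.0776,-0.1533,-0.03],"twist":[0,0,-4.6]}]' 1
python3 - <<'E'
from fit import *
o=get_obs();c=cam("wrist",o);im=get_image("wrist");cv2.imwrite("pics/w3.png",im[:,:,::-1])
print(o["tool_pos"],R.from_rotvec(o["tool_rot"]).as_matrix().round(3).tolist())
h=np.radians(0);print("handle pts -55,0,55 top",[w2pix(c,b2w(p,(x,0,.209))).round(1).tolist() for x in(-.055,0,.055)])
for r in cut_out("handle","wrist")[:2]:print(r["confidence"],r["rect"])
E
```

```text
dark knob 304 325 194 225
80 [328.8 216. ] [327.  202.8] [319.7 273. ]
84 [322.9 215.6] [321.8 202.5] [319.7 273. ]
88 [317.  215.7] [316.6 202.6] [319.7 273. ]
90 [314.1 215.9] [314.  202.7] [319.7 273. ]
92 [311.1 216.1] [311.4 203. ] [319.7 273. ]
t: 9.22
tool_pos: [0.5759, 0.0031, 0.2753]
tool_rot: [-0.1, -3.14, -0.0]
contact_force: [-1.4, -0.3, -0.3]
opening: 0.0854
grip_force: 0.0
[0.57594218 0.00312319 0.27531925] [[-0.998, 0.063, -0.0], [0.063, 0.998, 0.0], [0.0, 0.0, -1.0]]
handle pts -55,0,55 top [[312.4, 159.2], [312.3, 258.2], [312.2, 342.3]]
0.81 [314.7, 245.8, 30.4, 182.3]
```

View pics/w3.png

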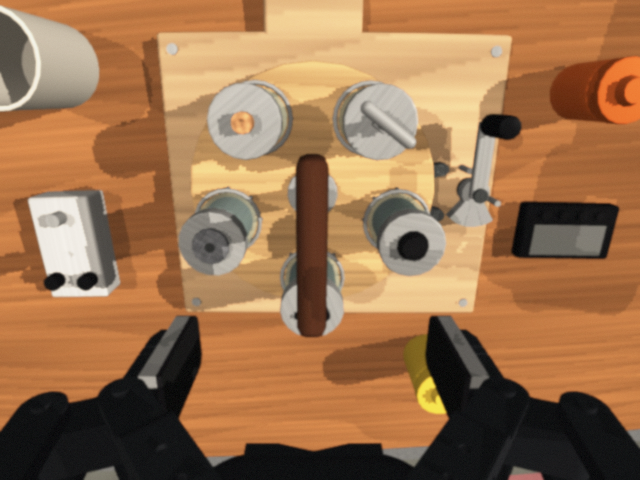

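The wrist view shows the handle along columns 300–327, rows 155–337, matching the prediction to within 5 px. The cork lid (247,120) and key lid (380,120) are symmetric about the handle, so the key jar is 36° from the front. The measured latch angle is about 89°.

```bash
python3 - <<'E'
from fit import *
c=cam("wrist")
for n,u in(("key",(378,121)),("cork",(249,121))):
    X=pix2z(c,u,.117);d=X[:2]-p[:2];print(n,X,np.hypot(*d),(np.degrees(p[2]+np.pi-np.arctan2(d[1],d[0]))+180)%360-180)
E
python3 -m crank '[{"offset":[0,-0.001,0.04],"twist":[0,0,0]},{"offset":[0,-0.001,0.075],"twist":[0,0,0]},{"offset":[0,-0.001,0.099],"twist":[0,0,0]},{"offset":[0,-0.001,0.099],"twist":[0,0,0]},{"offset":[0,-0.001,0.099],"twist":[0,0,0]}]' 1 20 && python3 -m crank '[{"offset":[0,0,0],"twist":[0,0,0]},{"offset":[0,0,0],"twist":[0,0,0]},{"offset":[0,0,0],"twist":[0,0,0]},{"offset":[0,0,0],"twist":[0,0,0]},{"offset":[0,0,0],"twist":[0,0,0]},{"offset":[0,0,0],"twist":[0,0,0]},{"offset":[0,0,0],"twist":[0,0,0]},{"offset":[0,0,0],"twist":[0,0,0]}]' 0 40
```

```text
key [0.50939399 0.05374524 0.117     ] 0.08452896042348172 34.08292478292654
cork [ 0.5033789 -0.0396137  0.117    ] 0.08374685637256797 -33.467216776226394
t: 9.95
tool_pos: [0.5768, 0.0014, 0.1777]
tool_rot: [0.101, 3.138, -0.0]
contact_force: [-0.9, -0.1, 1.0]
opening: 0.0853
grip_force: 0.0
t: 10.95
tool_pos: [0.5763, 0.002, 0.1768]
tool_rot: [0.101, 3.139, 0.003]
contact_force: [-0.7, 6.2, 2.8]
opening: 0.0172
grip_force: 39.4
```

```bash
python3 -m crank '[{"offset":[0,0,0],"twist":[0,0,-2]},{"offset":[0,0,0],"twist":[0,0,-5]},{"offset":[0,0,0],"twist":[0,0,-9]},{"offset":[0,0,0],"twist":[0,0,-14]},{"offset":[0,0,0],"twist":[0,0,-19]},{"offset":[0,0,0],"twist":[0,0,-24]},{"offset":[0,0,0],"twist":[0,0,-29]},{"offset":[0,0,0],"twist":[0,0,-33]},{"offset":[0,0,0],"twist":[0,0,-35]},{"offset":[0,0,0],"twist":[0,0,-36]},{"offset":[0,0,0],"twist":[0,0,-36]},{"offset":[0,0,0],"twist":[0,0,-36]},{"offset":[0,0,0],"twist":[0,0,-36]},{"offset":[0,0,0],"twist":[0,0,-36]}]'
python3 - <<'E'
from fit import *
o=get_obs();c=cam("wrist",o);im=get_image("wrist");s=get_image("side");t=get_image("top")
cv2.imwrite("pics/c4.png",np.hstack([cv2.resize(im,(400,300)),cv2.resize(s[170:395,180:480],(400,300))])[:,:,::-1])
print(o["tool_pos"],np.abs(o["dq"]).max())
for n,k in(("side",S),("wrist",c),("top",T)):
    print(n,"pred lid centre front",w2pix(k,b2w(p,(-.085,0,.117))))
    for r in cut_out("jar_key",n)[:4]:
        X=pix2z(k,r["rect"][:2],.117);d=X[:2]-p[:2];print(r["confidence"],r["rect"],X,np.hypot(*d),(np.degrees(p[2]+np.pi-np.arctan2(d[1],d[0]))+180)%360-180)
E
```

```text
t: 12.7
tool_pos: [0.5762, 0.0024, 0.1768]
tool_rot: [-0.874, 3.016, 0.003]
contact_force: [0.2, 7.8, 3.3]
opening: 0.0177
grip_force: 39.2
[0.57621304 0.00239645 0.17681504] 0.002550123410101668
side pred lid centre front [364.05343671 267.24387696]
0.95 [393.9, 377.0, 32.8, 54.6] [0.33692107 0.16374525 0.117     ] 0.288835325054069 30.310211598585283
0.89 [363.0, 416.9, 36.3, 47.5] [0.34198543 0.24496361 0.117     ] 0.3375202935072128 42.297710155018166
0.73 [362.6, 276.6, 30.6, 48.4] [0.48200885 0.02703368 0.117     ] 0.09742853715112178 11.192817671299565
0.65 [325.6, 297.3, 224.3, 177.4] [0.5107282  0.10201295 0.117     ] 0.11961051652795666 53.075633788391315
wrist pred lid centre front [415.22314361 132.70121467]
0.86 [610.1, 45.9, 59.8, 86.1] [0.40754002 0.062051   0.117     ] 0.1790111328452613 15.868823247661311
0.72 [409.8, 129.2, 127.8, 111.7] [0.49140945 0.00420562 0.117     ] 0.08475378178593627 -2.1957863711375865
0.62 [336.0, 224.4, 527.5, 448.8] [5.51643109e-01 3.89876461e-04 1.17000000e-01] 0.024532386646324903 -7.229381807605591
top pred lid centre front [320.76082518 283.76139003]
0.72 [313.5, 251.4, 163.4, 146.0] [0.55378724 0.01984823 0.117     ] 0.028680242990048125 35.04833206519433
0.68 [217.8, 356.5, 34.3, 29.4] [0.36074759 0.2018807  0.117     ] 0.2939308764705196 39.10422360167425
0.45 [253.4, 357.4, 9.1, 24.0] [0.35764186 0.13558933 0.117     ] 0.2561621988644525 27.69115225324407
```

View pics/c4.png

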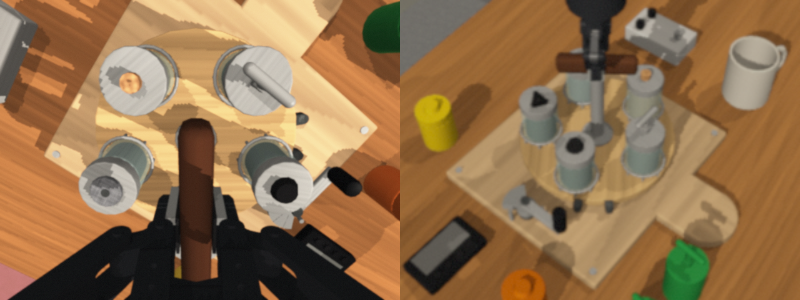

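The wrist half shows the key lid at about (405,127), pointing at the tongue, with the cork and key lids still symmetric about the gripped handle. The side half shows the key jar in line with the tongue, the latch open, all the jars upright and the bystanders unmoved. The tool has turned 36.1° from the board axis with a 39 N grip, so I'm handing in.

```bash
python3 -c "
from station import *
print(finish_job())"
```

```text
the job is handed in; nothing more can be done
None
```

I swung the latch to its open stop (about 89° in the wrist view), turned the carousel 36° to bring the drum-key jar in line with the tongue, and handed in holding the handle at 39 N; the station did not report a verdict.

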